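Deal the laundry soap round the three bins

TASK

Finish dealing the blue bars of laundry soap into the three bins, one bar at a time in the order green, white, orange and round again; green and white have already had their first bar, so orange is next. Go on until all four bars on the shelf are dealt and every bin holds two, the second flat on top of the first, each bar in the middle of its bin and lying along the bin's longer side. Lower each bar gently until you feel it rest, without dropping it, and leave the bins and the other things standing where they are.

Things in the scene. Friction and masses are not known exactly. Their poses are not given: they have to be found in the camera images.
- bin_green: Green translucent plastic bin, loose (0.4 kg), open on top, outside 160 (own x) by 136 (own y) by 40 mm high, rim lip 4 mm more; walls and floor 4 mm, so inside 152 by 128 mm with its floor 4 mm above the shelf; origin at the centre of its underside, z up. Starts with one bar (bar_green) in it.
- bin_white: White translucent plastic bin, loose (0.4 kg), open on top, outside 160 (own x) by 136 (own y) by 40 mm high, rim lip 4 mm more; walls and floor 4 mm, so inside 152 by 128 mm with its floor 4 mm above the shelf; origin at the centre of its underside, z up. Starts with one bar (bar_white) in it.
- bin_orange: Orange (amber) translucent plastic bin, loose (0.4 kg), open on top, outside 160 (own x) by 136 (own y) by 40 mm high, rim lip 4 mm more; walls and floor 4 mm, so inside 152 by 128 mm with its floor 4 mm above the shelf; origin at the centre of its underside, z up. Starts empty. The bins stand in a row beyond the undealt bars; which colour is where varies.
- bar_green: The bar already in the green bin, lying flat on its floor: blue bar of laundry soap with a paler rectangle on its top, 90 mm (own x) by 50 mm (own y) by 32 mm high, 0.13 to 0.2 kg; origin at the centre of its underside, z up. It lies lengthwise in the bin (x along x), roughly centred.
- bar_white: The bar already in the white bin, lying flat on its floor: blue bar of laundry soap with a paler rectangle on its top, 90 mm (own x) by 50 mm (own y) by 32 mm high, 0.13 to 0.2 kg; origin at the centre of its underside, z up. It lies lengthwise in the bin (x along x), roughly centred.
- bar_1: Undealt: blue bar of laundry soap with a paler rectangle on its top, 90 mm (own x) by 50 mm (own y) by 32 mm high, 0.13 to 0.2 kg; origin at the centre of its underside, z up. Starts flat on the shelf (z = 0) in the row of four between the robot and the bins, its x axis pointing roughly away from the robot. The four undealt bars are alike and any may go anywhere.
- bar_2: Undealt: blue bar of laundry soap with a paler rectangle on its top, 90 mm (own x) by 50 mm (own y) by 32 mm high, 0.13 to 0.2 kg; origin at the centre of its underside, z up. Starts flat on the shelf (z = 0) in the row of four between the robot and the bins, its x axis pointing roughly away from the robot. The four undealt bars are alike and any may go anywhere.
- bar_3: Undealt: blue bar of laundry soap with a paler rectangle on its top, 90 mm (own x) by 50 mm (own y) by 32 mm high, 0.13 to 0.2 kg; origin at the centre of its underside, z up. Starts flat on the shelf (z = 0) in the row of four between the robot and the bins, its x axis pointing roughly away from the robot. The four undealt bars are alike and any may go anywhere.
- bar_4: Undealt: blue bar of laundry soap with a paler rectangle on its top, 90 mm (own x) by 50 mm (own y) by 32 mm high, 0.13 to 0.2 kg; origin at the centre of its underside, z up. Starts flat on the shelf (z = 0) in the row of four between the robot and the bins, its x axis pointing roughly away from the robot. The four undealt bars are alike and any may go anywhere.
- pail: Bystander: round stainless steel pail, 160 mm across the rim, 150 mm high (handle to 172 mm), to the left of the bins; origin at the centre of its underside.
- peg_tub: Bystander: round orange tub of laundry pegs, 140 mm across, 90 mm high (pegs to about 120 mm), to the right of the bins; origin at the centre of its underside.
- soap_dish: Bystander: white ceramic soap dish, 90 (x) by 130 (y) by 22 mm, left of the undealt bars; origin at the centre of its underside.
- jar: Bystander: glass jar with a metal twist lid, 70 mm across, 90 mm high, right of the undealt bars; origin at the centre of its underside.
Not all that is in view belongs to the job. What is shaped like the bar_4 but yellow is not meant. What is shaped like the bar_1 but yellow is not meant.

How it is judged:
On the way, in this order (a step that is already met when the one before it is completed fails the run):
1. the orange bin has its first bar, let go (((z of bar_1 in the frame of bin_orange between -0.002 and 0.01 m and angle between bar_1's own z axis and vertical below 0.1 rad and horizontal distance between bar_1 and bin_orange below 0.03 m and angle between the x axis of bar_1 and the x axis of bin_orange, either way round below 0.35 rad and contact force between the fingers and bar_1 below 0.2 N and linear speed of bar_1 below 0.03 m/s) or (z of bar_2 in the frame of bin_orange between -0.002 and 0.01 m and angle between bar_2's own z axis and vertical below 0.1 rad and horizontal distance between bar_2 and bin_orange below 0.03 m and angle between the x axis of bar_2 and the x axis of bin_orange, either way round below 0.35 rad and contact force between the fingers and bar_2 below 0.2 N and linear speed of bar_2 below 0.03 m/s) or (z of bar_3 in the frame of bin_orange between -0.002 and 0.01 m and angle between bar_3's own z axis and vertical below 0.1 rad and horizontal distance between bar_3 and bin_orange below 0.03 m and angle between the x axis of bar_3 and the x axis of bin_orange, either way round below 0.35 rad and contact force between the fingers and bar_3 below 0.2 N and linear speed of bar_3 below 0.03 m/s) or (z of bar_4 in the frame of bin_orange between -0.002 and 0.01 m and angle between bar_4's own z axis and vertical below 0.1 rad and horizontal distance between bar_4 and bin_orange below 0.03 m and angle between the x axis of bar_4 and the x axis of bin_orange, either way round below 0.35 rad and contact force between the fingers and bar_4 below 0.2 N and linear speed of bar_4 below 0.03 m/s))), for 0.2 s.
2. the green bin has its second bar, let go (((z of bar_1 in the frame of bin_green between 0.03 and 0.042 m and angle between bar_1's own z axis and vertical below 0.1 rad and horizontal distance between bar_1 and bin_green below 0.03 m and angle between the x axis of bar_1 and the x axis of bin_green, either way round below 0.35 rad and contact force between the fingers and bar_1 below 0.2 N and linear speed of bar_1 below 0.03 m/s) or (z of bar_2 in the frame of bin_green between 0.03 and 0.042 m and angle between bar_2's own z axis and vertical below 0.1 rad and horizontal distance between bar_2 and bin_green below 0.03 m and angle between the x axis of bar_2 and the x axis of bin_green, either way round below 0.35 rad and contact force between the fingers and bar_2 below 0.2 N and linear speed of bar_2 below 0.03 m/s) or (z of bar_3 in the frame of bin_green between 0.03 and 0.042 m and angle between bar_3's own z axis and vertical below 0.1 rad and horizontal distance between bar_3 and bin_green below 0.03 m and angle between the x axis of bar_3 and the x axis of bin_green, either way round below 0.35 rad and contact force between the fingers and bar_3 below 0.2 N and linear speed of bar_3 below 0.03 m/s) or (z of bar_4 in the frame of bin_green between 0.03 and 0.042 m and angle between bar_4's own z axis and vertical below 0.1 rad and horizontal distance between bar_4 and bin_green below 0.03 m and angle between the x axis of bar_4 and the x axis of bin_green, either way round below 0.35 rad and contact force between the fingers and bar_4 below 0.2 N and linear speed of bar_4 below 0.03 m/s))), for 0.2 s.
3. the white bin has its second bar, let go (((z of bar_1 in the frame of bin_white between 0.03 and 0.042 m and angle between bar_1's own z axis and vertical below 0.1 rad and horizontal distance between bar_1 and bin_white below 0.03 m and angle between the x axis of bar_1 and the x axis of bin_white, either way round below 0.35 rad and contact force between the fingers and bar_1 below 0.2 N and linear speed of bar_1 below 0.03 m/s) or (z of bar_2 in the frame of bin_white between 0.03 and 0.042 m and angle between bar_2's own z axis and vertical below 0.1 rad and horizontal distance between bar_2 and bin_white below 0.03 m and angle between the x axis of bar_2 and the x axis of bin_white, either way round below 0.35 rad and contact force between the fingers and bar_2 below 0.2 N and linear speed of bar_2 below 0.03 m/s) or (z of bar_3 in the frame of bin_white between 0.03 and 0.042 m and angle between bar_3's own z axis and vertical below 0.1 rad and horizontal distance between bar_3 and bin_white below 0.03 m and angle between the x axis of bar_3 and the x axis of bin_white, either way round below 0.35 rad and contact force between the fingers and bar_3 below 0.2 N and linear speed of bar_3 below 0.03 m/s) or (z of bar_4 in the frame of bin_white between 0.03 and 0.042 m and angle between bar_4's own z axis and vertical below 0.1 rad and horizontal distance between bar_4 and bin_white below 0.03 m and angle between the x axis of bar_4 and the x axis of bin_white, either way round below 0.35 rad and contact force between the fingers and bar_4 below 0.2 N and linear speed of bar_4 below 0.03 m/s))), for 0.2 s.
4. the orange bin has its second bar, let go (((z of bar_1 in the frame of bin_orange between 0.03 and 0.042 m and angle between bar_1's own z axis and vertical below 0.1 rad and horizontal distance between bar_1 and bin_orange below 0.03 m and angle between the x axis of bar_1 and the x axis of bin_orange, either way round below 0.35 rad and contact force between the fingers and bar_1 below 0.2 N and linear speed of bar_1 below 0.03 m/s) or (z of bar_2 in the frame of bin_orange between 0.03 and 0.042 m and angle between bar_2's own z axis and vertical below 0.1 rad and horizontal distance between bar_2 and bin_orange below 0.03 m and angle between the x axis of bar_2 and the x axis of bin_orange, either way round below 0.35 rad and contact force between the fingers and bar_2 below 0.2 N and linear speed of bar_2 below 0.03 m/s) or (z of bar_3 in the frame of bin_orange between 0.03 and 0.042 m and angle between bar_3's own z axis and vertical below 0.1 rad and horizontal distance between bar_3 and bin_orange below 0.03 m and angle between the x axis of bar_3 and the x axis of bin_orange, either way round below 0.35 rad and contact force between the fingers and bar_3 below 0.2 N and linear speed of bar_3 below 0.03 m/s) or (z of bar_4 in the frame of bin_orange between 0.03 and 0.042 m and angle between bar_4's own z axis and vertical below 0.1 rad and horizontal distance between bar_4 and bin_orange below 0.03 m and angle between the x axis of bar_4 and the x axis of bin_orange, either way round below 0.35 rad and contact force between the fingers and bar_4 below 0.2 N and linear speed of bar_4 below 0.03 m/s))), for 0.2 s.
At the end, for the whole second after the job is handed in: Each bin holds two bars, one on its floor and one resting flat on that; every bar flat, its centre within 30 mm of the bin's centre as seen from above, lengthwise in the bin within 0.35 rad, at rest and let go; the bins within 30 mm of their start (z of bar_green in the frame of bin_green between -0.002 and 0.01 m and angle between each of bar_green, bar_white's own z axis and vertical below 0.1 rad and horizontal distance between bar_green and bin_green below 0.03 m and angle between the x axis of bar_green and the x axis of bin_green, either way round below 0.35 rad and contact force between the fingers and bar_green below 0.2 N and linear speed of each of bar_green, bar_white below 0.03 m/s and z of bar_white in the frame of bin_white between -0.002 and 0.01 m and horizontal distance between bar_white and bin_white below 0.03 m and angle between the x axis of bar_white and the x axis of bin_white, either way round below 0.35 rad and contact force between the fingers and bar_white below 0.2 N and ((z of bar_1 in the frame of bin_orange between -0.002 and 0.01 m and angle between bar_1's own z axis and vertical below 0.1 rad and horizontal distance between bar_1 and bin_orange below 0.03 m and angle between the x axis of bar_1 and the x axis of bin_orange, either way round below 0.35 rad and contact force between the fingers and bar_1 below 0.2 N and linear speed of bar_1 below 0.03 m/s) or (z of bar_2 in the frame of bin_orange between -0.002 and 0.01 m and angle between bar_2's own z axis and vertical below 0.1 rad and horizontal distance between bar_2 and bin_orange below 0.03 m and angle between the x axis of bar_2 and the x axis of bin_orange, either way round below 0.35 rad and contact force between the fingers and bar_2 below 0.2 N and linear speed of bar_2 below 0.03 m/s) or (z of bar_3 in the frame of bin_orange between -0.002 and 0.01 m and angle between bar_3's own z axis and vertical below 0.1 rad and horizontal distance between bar_3 and bin_orange below 0.03 m and angle between the x axis of bar_3 and the x axis of bin_orange, either way round below 0.35 rad and contact force between the fingers and bar_3 below 0.2 N and linear speed of bar_3 below 0.03 m/s) or (z of bar_4 in the frame of bin_orange between -0.002 and 0.01 m and angle between bar_4's own z axis and vertical below 0.1 rad and horizontal distance between bar_4 and bin_orange below 0.03 m and angle between the x axis of bar_4 and the x axis of bin_orange, either way round below 0.35 rad and contact force between the fingers and bar_4 below 0.2 N and linear speed of bar_4 below 0.03 m/s)) and ((z of bar_1 in the frame of bin_green between 0.03 and 0.042 m and angle between bar_1's own z axis and vertical below 0.1 rad and horizontal distance between bar_1 and bin_green below 0.03 m and angle between the x axis of bar_1 and the x axis of bin_green, either way round below 0.35 rad and contact force between the fingers and bar_1 below 0.2 N and linear speed of bar_1 below 0.03 m/s) or (z of bar_2 in the frame of bin_green between 0.03 and 0.042 m and angle between bar_2's own z axis and vertical below 0.1 rad and horizontal distance between bar_2 and bin_green below 0.03 m and angle between the x axis of bar_2 and the x axis of bin_green, either way round below 0.35 rad and contact force between the fingers and bar_2 below 0.2 N and linear speed of bar_2 below 0.03 m/s) or (z of bar_3 in the frame of bin_green between 0.03 and 0.042 m and angle between bar_3's own z axis and vertical below 0.1 rad and horizontal distance between bar_3 and bin_green below 0.03 m and angle between the x axis of bar_3 and the x axis of bin_green, either way round below 0.35 rad and contact force between the fingers and bar_3 below 0.2 N and linear speed of bar_3 below 0.03 m/s) or (z of bar_4 in the frame of bin_green between 0.03 and 0.042 m and angle between bar_4's own z axis and vertical below 0.1 rad and horizontal distance between bar_4 and bin_green below 0.03 m and angle between the x axis of bar_4 and the x axis of bin_green, either way round below 0.35 rad and contact force between the fingers and bar_4 below 0.2 N and linear speed of bar_4 below 0.03 m/s)) and ((z of bar_1 in the frame of bin_white between 0.03 and 0.042 m and angle between bar_1's own z axis and vertical below 0.1 rad and horizontal distance between bar_1 and bin_white below 0.03 m and angle between the x axis of bar_1 and the x axis of bin_white, either way round below 0.35 rad and contact force between the fingers and bar_1 below 0.2 N and linear speed of bar_1 below 0.03 m/s) or (z of bar_2 in the frame of bin_white between 0.03 and 0.042 m and angle between bar_2's own z axis and vertical below 0.1 rad and horizontal distance between bar_2 and bin_white below 0.03 m and angle between the x axis of bar_2 and the x axis of bin_white, either way round below 0.35 rad and contact force between the fingers and bar_2 below 0.2 N and linear speed of bar_2 below 0.03 m/s) or (z of bar_3 in the frame of bin_white between 0.03 and 0.042 m and angle between bar_3's own z axis and vertical below 0.1 rad and horizontal distance between bar_3 and bin_white below 0.03 m and angle between the x axis of bar_3 and the x axis of bin_white, either way round below 0.35 rad and contact force between the fingers and bar_3 below 0.2 N and linear speed of bar_3 below 0.03 m/s) or (z of bar_4 in the frame of bin_white between 0.03 and 0.042 m and angle between bar_4's own z axis and vertical below 0.1 rad and horizontal distance between bar_4 and bin_white below 0.03 m and angle between the x axis of bar_4 and the x axis of bin_white, either way round below 0.35 rad and contact force between the fingers and bar_4 below 0.2 N and linear speed of bar_4 below 0.03 m/s)) and ((z of bar_1 in the frame of bin_orange between 0.03 and 0.042 m and angle between bar_1's own z axis and vertical below 0.1 rad and horizontal distance between bar_1 and bin_orange below 0.03 m and angle between the x axis of bar_1 and the x axis of bin_orange, either way round below 0.35 rad and contact force between the fingers and bar_1 below 0.2 N and linear speed of bar_1 below 0.03 m/s) or (z of bar_2 in the frame of bin_orange between 0.03 and 0.042 m and angle between bar_2's own z axis and vertical below 0.1 rad and horizontal distance between bar_2 and bin_orange below 0.03 m and angle between the x axis of bar_2 and the x axis of bin_orange, either way round below 0.35 rad and contact force between the fingers and bar_2 below 0.2 N and linear speed of bar_2 below 0.03 m/s) or (z of bar_3 in the frame of bin_orange between 0.03 and 0.042 m and angle between bar_3's own z axis and vertical below 0.1 rad and horizontal distance between bar_3 and bin_orange below 0.03 m and angle between the x axis of bar_3 and the x axis of bin_orange, either way round below 0.35 rad and contact force between the fingers and bar_3 below 0.2 N and linear speed of bar_3 below 0.03 m/s) or (z of bar_4 in the frame of bin_orange between 0.03 and 0.042 m and angle between bar_4's own z axis and vertical below 0.1 rad and horizontal distance between bar_4 and bin_orange below 0.03 m and angle between the x axis of bar_4 and the x axis of bin_orange, either way round below 0.35 rad and contact force between the fingers and bar_4 below 0.2 N and linear speed of bar_4 below 0.03 m/s)) and distance of each of bin_green, bin_white, bin_orange from where it was at the start of the episode below 0.03 m); the robot touches nothing.
It fails at once if a bar is dropped: it moves faster than 0.5 m/s while the fingers do not hold it (a fall of about 13 mm) ((linear speed of bar_1 above 0.5 m/s and contact force between the fingers and bar_1 below 0.05 N) or (linear speed of bar_2 above 0.5 m/s and contact force between the fingers and bar_2 below 0.05 N) or (linear speed of bar_3 above 0.5 m/s and contact force between the fingers and bar_3 below 0.05 N) or (linear speed of bar_4 above 0.5 m/s and contact force between the fingers and bar_4 below 0.05 N)).
It fails at once if a bin is shoved more than 40 mm (distance of any of bin_green, bin_white, bin_orange from where it was at the start of the episode above 0.04 m).
It fails at once if the pail, peg tub, soap dish or jar is moved more than 30 mm or tipped (distance of any of pail, peg_tub, soap_dish, jar from where it was at the start of the episode above 0.03 m or angle between any of pail, peg_tub, soap_dish, jar's own z axis and vertical above 0.3 rad).
It also fails if it takes over 64 s, if anything falls off the work surface, if the arm or the gripper's body presses on something with over 40 N, if the wrist force passes 120 N, or if a joint passes its speed limit or range.

ROBOT

A 6-joint arm with a two-finger parallel gripper is mounted at the origin on the work surface. World frame = base frame: x ahead of the robot, y to its left, z up, the work surface at z = 0. Lengths are in m, angles in rad, forces in N, time in s.
With the tool pointing down it reaches from about 0.375 to 0.975 m from the base axis. Payload 3.8 kg.
Tool frame: the origin (TCP) lies between the finger pads; the fingertips stand 14 mm ahead of it and the grasp point (between the pads) lies 5 mm behind it; z points along the fingers, y is the line along which they close (so a half turn about z gives the same grasp; the last joint's range is limited). The gripper opens to 88 mm and grips with 3 to 60 N. Pads are 18 mm wide; open, the fingers measure 123 mm over their backs; the gripper's body (75 mm by 187 mm) begins 45 mm behind the grasp point.
Start: joints at [1.149, 0.264, 1.604, -0, 1.274, -0.037], TCP at [0.253, 0.626, 0.253] pointing down, gripper open.
Joint ranges: [-2.63, 2.63], [-0.94, 2.18], [0.31, 2.57], [-1.31, 4.45], [0, 2.66], [-2.55, 2.55]. Speed limits (rad/s): [2.57, 2.57, 3.14, 3.14, 3.14, 3.14].

INTERFACE

Orientations are given as a 3x3 rotation matrix whose columns are the frame's x, y, z axes.
In Python, from workcell import arm gives the robot as it stands. Calls block until the motion is done:
- arm.reach(position, orientation): joint-space move of the TCP to a pose.
- arm.line_to(position, speed=0.15, ori=None, max_force=None): straight line of the TCP; ori=None keeps the orientation; speed is the mean speed in m/s. With max_force (N) it stops when the force on the tool has changed by that much, and returns True; else False.
- arm.move_j(angles): joint-space move.
- arm.move_gripper(opening, force=None): finger opening in m; force is the grip in N (None keeps the last); returns when the fingers have stopped.
- arm.dwell(seconds).
- arm.inverse_kinematics(position, orientation): joint angles nearest the present ones, or None.
- arm.observe(): the state.
- arm.read_camera(name): name is "scene" or "side" or "wrist"; returns a dict with "image" (400x640x3 uint8, red, green, blue), "fov_y" (degrees; the focal length in pixels is half the picture's height over the tangent of half this angle, whatever the lens; pixels are square), "cx", "cy" (the principal point, pixels), "k1" (the pictures are not rectified: a ray, as slopes to the right and down, at radius r is drawn at 1 + k1 r^2 times it, then the intrinsics apply), "rvec" (rotation vector, rad) and "tvec" (3), from world to camera coordinates, as OpenCV has them; the wrist camera has in their place "hand_eye" (4x4, takes a point from camera to tool coordinates, whose origin is the TCP and whose axes are the flange's). Camera axes: x right, y down, z forward; pixel columns grow to the right and rows downward; lengths in m; the calibration is good to about 2 mm. A picture is of the moment at which its call begins: read the wrist's pose just before it. There is no depth.
A pose or a line that the arm cannot do raises arm.Unreachable and nothing moves.
- arm.finish_job(): hands the job in; it is judged then, once.
Trained networks look in the newest picture that a camera, given by its name, has taken for a name from the list of things; names that differ only in an ending like _2 or _b are one class to them, and where a whole thing is asked for, a point or a joint stands for the part that bears it (a point fixed in the world has none). Each returns a list of dicts, best first, with "score" (0 to 1); they miss things now and then, are a little off and sometimes report something else, mostly with a low value. They report only what shows in the picture. A call takes as long as a camera call. They do not tell look-alikes from the thing itself.
- arm.search_frame(camera, name): "point" ([x, y, z] in m, in world coordinates, good to about 4 mm: the middle of the surface that is visible of it).
- arm.masks_of(camera, name): "mask" (400x640 bool, what is visible of it).
- arm.landmark_of(camera, name): "point" ([x, y, z] in m, in world coordinates, good to about 4 mm: a listed point, or the origin of a listed thing).
The state is a dict: "time_s": time; "joint_positions": joint angles; "joint_vel": joint speeds; "tau": joint torques, N m; "eef_pos": TCP position; "eef_rot": TCP orientation; "ft_force": force on the tool from outside, world axes, zero at the start; "torque": the same for the moment, N m; "finger_gap": finger opening in m; "finger_force": force on a finger pad.
Only numpy, scipy, OpenCV 4.12 (cv2) and the standard library are available. Lean on these libraries where they do the work, as an engineer would, in place of code of your own. Each camera call takes 0.05 s, during which the arm holds its last target. There are 200 camera calls.

## Working session

There is one attempt and no reset: what is moved stays moved. The work goes in short steps, each a Python script; the robot and the scene stay as the last script left them, time stands still between calls to the robot, and variables do not carry over. Pictures are saved under pics/ and viewed, at most 10 in all, crops included, and the job is handed in when it is done.

```bash
ls; mkdir -p pics; python3 - <<'E'
from workcell import arm
import cv2, numpy as np
for c in ("scene","side"):
    d=arm.read_camera(c); cv2.imwrite(f"pics/{c}0.png",d["image"][...,::-1])
    print(c,{k:v for k,v in d.items() if k!="image"})
    for n in ("bar_1","bin_green","bin_white","bin_orange","jar","soap_dish","pail","peg_tub"):
        print(n,[(round(r["score"],2),np.round(r["point"],3).tolist()) for r in arm.landmark_of(c,n)])
o=arm.observe();print(o["time_s"],o["eef_pos"],o["eef_rot"],o["ft_force"])
E
```

```text
pics
scene {'fov_y': 55.55978236233938, 'cx': 320.23132722571455, 'cy': 206.0493396381817, 'k1': -0.07400186584591688, 'rvec': array([ 1.39830967,  2.31661515, -0.78622729]), 'tvec': array([ 0.19411449, -0.28460165,  1.50829969])}
bar_1 [(0.97, [0.329, -0.173, -0.002]), (0.75, [0.432, -0.266, 0.002]), (0.74, [0.44, -0.09, -0.002]), (0.7, [0.244, 0.259, 0.002]), (0.55, [0.393, 0.263, 0.001])]
bin_green [(0.8, [0.64, 0.025, -0.003])]
bin_white [(0.66, [0.622, 0.29, -0.003])]
bin_orange [(0.73, [0.629, -0.254, -0.004])]
jar [(0.76, [0.379, -0.431, -0.002]), (0.26, [0.64, 0.027, 0.005])]
soap_dish [(0.71, [0.352, 0.492, 0.002]), (0.61, [0.627, -0.254, -0.0])]
pail [(0.85, [0.552, 0.491, -0.0]), (0.53, [0.393, 0.264, -0.001])]
peg_tub [(0.6, [0.546, -0.485, 0.0])]
side {'fov_y': 54.44513696460524, 'cx': 318.0151788898357, 'cy': 200.2152275144808, 'k1': -0.0078273366441943, 'rvec': array([ 2.04193451, -0.59131804,  0.34968727]), 'tvec': array([-0.38340029,  0.16824045,  0.94489441])}
bar_1 [(0.97, [0.394, 0.258, -0.001]), (0.97, [0.434, 0.072, 0.002]), (0.88, [0.442, -0.09, -0.003]), (0.77, [0.328, -0.174, -0.001]), (0.75, [0.246, 0.255, 0.0]), (0.72, [0.428, -0.268, -0.0])]
bin_green []
bin_white [(0.8, [0.625, 0.292, 0.0])]
bin_orange [(0.9, [0.635, -0.254, 0.003])]
jar [(0.94, [0.38, -0.435, -0.0]), (0.67, [0.444, -0.092, -0.004])]
soap_dish [(0.71, [0.352, 0.49, 0.0]), (0.23, [0.432, -0.268, 0.002])]
pail [(0.94, [0.555, 0.49, -0.001]), (0.73, [0.356, 0.492, -0.002])]
peg_tub [(0.78, [0.544, -0.483, -0.008]), (0.5, [0.444, -0.091, -0.001])]
0.9 [0.25336821 0.62564806 0.25272793] [[-9.26882270e-01  3.75352177e-01  1.23917305e-05]
 [ 3.75352177e-01  9.26882270e-01  4.18052113e-05]
 [ 4.20600174e-06  4.33997721e-05 -9.99999999e-01]] [-0.08363645 -0.70759784  0.20546907]
```

View pics/scene0.png

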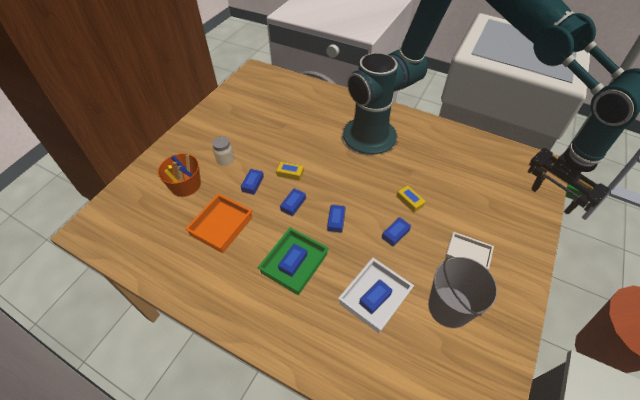

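View pics/side0.png

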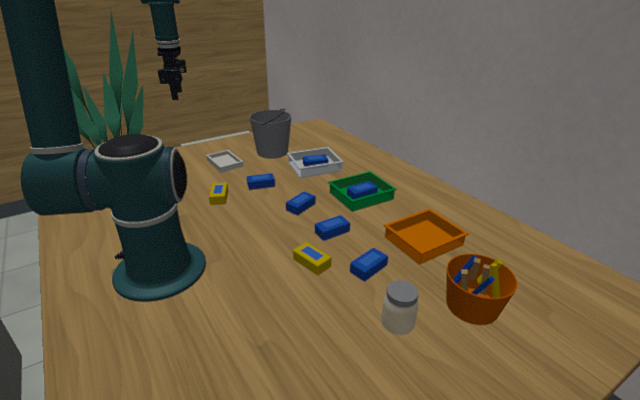

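The scene view shows the blue bars at about (252,181), (293,201), (337,218) and (397,231). Yellow look-alikes are at (290,171) and (411,198). The bins are orange (220,222), green (293,260) and white (376,294). In the side view the four blue bars are at (369,263), (332,228), (300,203) and (261,181). I'll fit box poses to the colour silhouettes in both views, with height left free.

```bash
cat > h.py <<'E'
from workcell import arm
import cv2, numpy as np
from scipy.optimize import minimize
def cam(name):
    d=arm.read_camera(name); h,w=d["image"].shape[:2]
    f=h/2/np.tan(np.radians(d["fov_y"]/2))
    d["K"]=np.array([[f,0,d["cx"]],[0,f,d["cy"]],[0,0,1.]]); d["D"]=np.array([d["k1"],0,0,0.])
    if "hand_eye" not in d: d["R"],d["t"]=cv2.Rodrigues(np.array(d["rvec"]))[0],np.array(d["tvec"]).ravel()
    return d
def wrist():
    o=arm.observe(); d=cam("wrist"); H=np.eye(4); H[:3,:3]=o["eef_rot"]; H[:3,3]=o["eef_pos"]
    T=np.linalg.inv(H@d["hand_eye"]); d["R"],d["t"]=T[:3,:3],T[:3,3]; return d
def proj(d,P): return cv2.projectPoints(np.float64(P),cv2.Rodrigues(d["R"])[0],d["t"],d["K"],d["D"])[0][:,0]
def box(x,y,z,yaw,s):
    c,n=np.cos(yaw),np.sin(yaw)
    return np.array([[x+c*a-n*b,y+n*a+c*b,z+e] for a in(-s[0]/2,s[0]/2) for b in(-s[1]/2,s[1]/2) for e in(0,s[2])])
def colour(d,which):
    H,S,V=cv2.split(cv2.cvtColor(d["image"],cv2.COLOR_RGB2HSV)); k=S>110
    m={"blue":k&(H>100)&(H<130),"green":k&(H>50)&(H<90)&(V>50),"orange":k&(H>5)&(H<14)&(V>170)&(S>200),"white":(S<40)&(V>130)}[which]
    return m.astype(np.uint8)
def blob(m,d,P):
    """filled hull of the component nearest the projected point, or None"""
    n,l,st,ce=cv2.connectedComponentsWithStats(m); p=proj(d,[P])[0]
    ok=[i for i in range(1,n) if st[i,4]>40 and np.hypot(*(ce[i]-p))<25]
    if not ok: return None
    i=max(ok,key=lambda i:st[i,4]); 
    hull=cv2.convexHull(np.argwhere(l==i)[:,::-1].astype(np.int32)); out=np.zeros_like(m); cv2.fillConvexPoly(out,hull,1); return out
def fit(views,s,p0,zfree=True):
    """views: (cam, mask). IoU fit of a box: x,y,z,yaw"""
    def cost(p):
        v=[p[0],p[1],p[2] if zfree else p0[2],p[3]/3]; c=0
        for d,m in views:
            q=cv2.convexHull(proj(d,box(*v,s)).astype(np.float32)); a=np.zeros(m.shape,np.uint8)
            big=cv2.fillConvexPoly(np.zeros((300*4,400*4),np.uint8),np.int32((q[:,0]-o[id(d)])*8*16+0.5),1,shift=4) if 0 else None
            r=cv2.boundingRect(cv2.convexHull(np.argwhere(m)[:,::-1].astype(np.int32))); x0,y0=r[0]-15,r[1]-15
            ms=m[y0:y0+r[3]+30,x0:x0+r[2]+30]; k=6
            ms=cv2.resize(ms,None,fx=k,fy=k,interpolation=cv2.INTER_NEAREST)
            qq=((q[:,0]-[x0,y0]+0.5)*k*16).astype(np.int32); a=cv2.fillConvexPoly(np.zeros_like(ms),qq,1,shift=4)
            c+=1-(a&ms).sum()/max(1,(a|ms).sum())
        return c/len(views)
    best=None
    for y0 in ([p0[3]] if p0[3] is not None else np.radians([-60,-30,0,30,60,90])):
        x=np.array([p0[0],p0[1],p0[2],y0*3]); S=np.vstack([x,x+[.01,0,0,0],x+[0,.01,0,0],x+[0,0,.006,0],x+[0,0,0,.5]])
        r=minimize(cost,x,method="Nelder-Mead",options=dict(initial_simplex=S,maxiter=160,xatol=2e-4,fatol=1e-4))
        if best is None or r.fun<best.fun: best=r
    v=best.x.copy(); v[3]/=3; return v,best.fun
BAR=(.09,.05,.032); BIN=(.16,.136,.044)
E
sed -i '/big=cv2/d' h.py
cat > m.py <<'E'
from h import *
vs=[cam("scene"),cam("side")]
def go(n,c,P,s,y):
    w=[(d,b) for d in vs if (b:=blob(colour(d,c),d,np.array(P)+[0,0,s[2]/2])) is not None]
    v,e=fit(w,s,[*P,y]); print(n,len(w),np.round(v[:3],4),"yaw",round(np.degrees(v[3]),1),"err",round(e,3),"areas",[int(b.sum()) for _,b in w])
for i,P in enumerate([(.43,-.267,0),(.441,-.09,0),(.434,.072,0),(.394,.26,0)]): go(f"b{i}","blue",P,BAR,None)
for n,P in dict(orange=(.632,-.254,0),green=(.64,.025,0),white=(.623,.291,0)).items(): go(n,n,P,BIN,None)
for n,P in dict(bgreen=(.64,.025,.004),bwhite=(.623,.291,.004)).items(): go(n,"blue",P,BAR,None)
print(arm.observe()["time_s"])
E
python3 m.py
```

```text
b0 2 [ 0.4306 -0.266   0.0018] yaw 16.4 err 0.167 areas [337, 773]
b1 2 [ 0.4425 -0.0905  0.001 ] yaw 5.4 err 0.186 areas [365, 585]
b2 2 [0.4365 0.0701 0.0009] yaw 22.5 err 0.155 areas [380, 446]
b3 2 [0.3921 0.2649 0.0004] yaw -15.7 err 0.207 areas [392, 360]
orange 1 [ 0.5975 -0.3012 -0.0568] yaw -1.6 err 0.058 areas [1942]
green 2 [0.6375 0.0265 0.0016] yaw -3.9 err 0.034 areas [2632, 1752]
white 2 [0.6213 0.2899 0.0007] yaw -12.6 err 0.386 areas [2945, 247]
bgreen 2 [0.6363 0.0237 0.0065] yaw 0.2 err 0.19 areas [520, 374]
bwhite 2 [0.6281 0.2933 0.0063] yaw -17.1 err 0.264 areas [547, 233]
1.0
```

```bash
cat > m2.py <<'E'
from h import *
vs={c:cam(c) for c in("scene","side")}
def hullmask(m):
    out=np.zeros(m.shape,np.uint8); cv2.fillConvexPoly(out,cv2.convexHull(np.argwhere(m)[:,::-1].astype(np.int32)),1); return out
def go(n,c,P,s,y=None):
    w=[]
    for k,d in vs.items():
        p=proj(d,[np.array(P)+[0,0,s[2]/2]])[0]
        L=[r for r in arm.masks_of(k,n) if np.hypot(*(np.argwhere(r["mask"]).mean(0)[::-1]-p))<12]
        if L: w.append((d,hullmask(L[0]["mask"])))
    if not w: print(n,"none");return
    v,e=fit(w,s,[*P,y],len(w)>1); print(n,len(w),np.round(v[:3],4),"yaw",round(np.degrees(v[3]),1),"err",round(e,3),"areas",[int(b.sum()) for _,b in w])
for P in [(.43,-.267,0),(.441,-.09,0),(.434,.072,0),(.394,.26,0)]: go("bar_1","blue",P,BAR)
for n,P in dict(orange=(.632,-.254,0),green=(.64,.025,0),white=(.623,.291,0)).items(): go("bin_"+n,n,P,BIN)
print(arm.observe()["time_s"])
E
python3 m2.py
```

```text
bar_1 2 [ 0.4327 -0.2652 -0.0016] yaw 15.4 err 0.121 areas [377, 779]
bar_1 2 [ 0.4432 -0.0894 -0.0006] yaw -2.3 err 0.073 areas [451, 652]
bar_1 2 [ 0.437   0.0705 -0.0014] yaw 18.3 err 0.101 areas [400, 520]
bar_1 2 [ 0.3919  0.2633 -0.0005] yaw -16.7 err 0.1 areas [481, 386]
bin_orange 1 [ 0.629  -0.2562  0.0071] yaw -2.4 err 0.035 areas [2272]
bin_green 2 [ 6.365e-01  2.700e-02 -1.000e-04] yaw -4.7 err 0.031 areas [2646, 1838]
bin_white 2 [ 0.625   0.2881 -0.0007] yaw -11.1 err 0.055 areas [3091, 1334]
1.8
```

```bash
cat >> h.py <<'E'
def ori(yaw,flip=0):
    c,s=np.cos(yaw+np.pi*flip),np.sin(yaw+np.pi*flip); return np.array([[c,s,0],[s,-c,0],[0,0,-1.]])
def pick_ori(p,yaw):
    q0=np.array(arm.observe()["joint_positions"]); best=None
    for f in (0,1):
        q=arm.inverse_kinematics(p,ori(yaw,f))
        if q is not None:
            c=abs(q[5]-q0[5])+(10 if abs(q[5])>2.3 else 0)
            if best is None or c<best[0]: best=(c,ori(yaw,f))
    return best[1]
def see(name,s,P,c="blue"):
    """wrist view refine; z fixed. Also returns the picture dict"""
    d=wrist(); b=blob2(colour(d,c),d,np.array(P)[:3]+[0,0,s[2]/2])
    if b is None: print(name,"not seen"); return d,None
    v,e=fit([(d,b)],s,list(P),False); print(name,"wrist",np.round(v,4),np.degrees(v[3]).round(1),"err",round(e,3)); return d,v
def blob2(m,d,P):
    n,l,st,ce=cv2.connectedComponentsWithStats(m); p=proj(d,[P])[0]
    ok=[i for i in range(1,n) if st[i,4]>300 and np.hypot(*(ce[i]-p))<70]
    if not ok: return None
    i=max(ok,key=lambda i:st[i,4]); out=np.zeros_like(m)
    cv2.fillConvexPoly(out,cv2.convexHull(np.argwhere(l==i)[:,::-1].astype(np.int32)),1); return out
E
cat > a.py <<'E'
from h import *
p=[.4327,-.2652,.24]; y=np.radians(15.4)
R=pick_ori(p,y); arm.reach(p,R)
d,v=see("b0",BAR,[.4327,-.2652,0,y]); o=arm.observe(); print(o["time_s"],o["joint_positions"],o["eef_pos"],d["hand_eye"].round(3).tolist())
cv2.imwrite("pics/w0.png",d["image"][...,::-1]); print(proj(d,box(.4327,-.2652,0,y,BAR)).round().tolist())
E
python3 a.py
```

```text
b0 wrist [ 0.4274 -0.2674  0.0092  0.1922] 11.0 err 0.086
5.0333 [-5.97839577e-01 -4.66260504e-02  1.97026696e+00  1.11367926e-04
  1.21796733e+00  7.03058098e-01] [ 0.43306861 -0.26474034  0.2399949 ] [[0.001, -0.948, -0.318, 0.082], [1.0, 0.001, 0.0, 0.001], [0.0, -0.318, 0.948, -0.133], [0.0, 0.0, 0.0, 1.0]]
[[341.0, 201.0], [342.0, 210.0], [302.0, 201.0], [300.0, 210.0], [342.0, 129.0], [344.0, 132.0], [300.0, 129.0], [298.0, 132.0]]
```

View pics/w0.png

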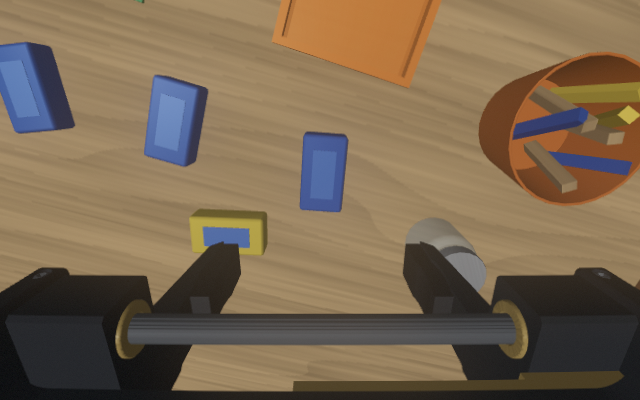

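The wrist view shows bar 0 at (323,172), turned slightly less than the tool. The orange bin's near edge runs (273,42) to (410,87), which agrees with a yaw of about -2.5°. Next I pick bar 0 and look from above the orange bin.

```bash
cat >> h.py <<'E'
GZ=0.017
def pick(x,y,yaw,hover=True):
    p=[x,y,.15]; R=pick_ori(p,yaw)
    if hover: arm.reach(p,R)
    arm.line_to([x,y,.06],.3,ori=R); hit=arm.line_to([x,y,GZ],.08,ori=R,max_force=8)
    arm.move_gripper(.03,25); o=arm.observe(); print("grip gap",o["finger_gap"],"F",o["finger_force"],"hit",hit,o["eef_pos"].round(4))
    arm.line_to([x,y,.15],.3); return arm.observe()
def place(x,y,yaw,layer):
    z=.004+.032*layer+GZ; R=pick_ori([x,y,.2],yaw)
    arm.line_to([x,y,z+.02],.2,ori=R); arm.dwell(.2)
    hit=arm.line_to([x,y,z-.006],.03,max_force=2.5); o=arm.observe(); print("rest",hit,"z-exp",round(o["eef_pos"][2]-z,4),o["ft_force"].round(1))
    if not hit: print("NO CONTACT"); 
    arm.move_gripper(.066); arm.dwell(.1); arm.line_to([x,y,z+.09],.25); arm.line_to([x,y,.2],.4)
    print("t",arm.observe()["time_s"])
E
cat > b.py <<'E'
from h import *
d,_=see("b0",BAR,[.43,-.266,0,.2])
for n,P in dict(b1=[.443,-.09,0,-.04],b2=[.437,.07,0,.32]).items(): 
    b=blob2(colour(d,"blue"),d,np.array(P[:3])+[0,0,.016]); v,e=fit([(d,b)],BAR,P,False); print(n,v.round(4),np.degrees(v[3]).round(1),round(e,3))
arm.move_gripper(.088)
pick(.430,-.266,np.radians(12))
p=[.57,-.255,.2]; y=np.radians(-2.4); arm.reach(p,pick_ori(p,y))
d,v=see("orange",BIN,[.63,-.255,0,y],"orange"); cv2.imwrite("pics/w1.png",d["image"][...,::-1])
print(proj(d,box(.629,-.2562,0,y,BIN)).round().tolist(), arm.observe()["time_s"], arm.observe()["finger_gap"])
E
python3 b.py
```

```text
b0 wrist [ 0.4273 -0.2675  0.0059  0.194 ] 11.1 err 0.087
b1 [ 0.4402 -0.0925  0.0052 -0.0433] -2.5 0.244Traceback (most recent call last):
  File "b.py", line 4, in <module>
    b=blob2(colour(d,"blue"),d,np.array(P[:3])+[0,0,.016]); v,e=fit([(d,b)],BAR,P,False); print(n,v.round(4),np.degrees(v[3]).round(1),round(e,3))
                                                                ~~~^^^^^^^^^^^^^^^^^^^^^
  File "h.py", line 43, in fit
    r=minimize(cost,x,method="Nelder-Mead",options=dict(initial_simplex=S,maxiter=160,xatol=2e-4,fatol=1e-4))
    res = _minimize_neldermead(fun, x0, args, callback, bounds=bounds,
                               **options)
    fsim[k] = func(sim[k])
              ~~~~^^^^^^^^
    fx = function(np.copy(x), *(wrapper_args + args))
  File "h.py", line 36, in cost
    ms=cv2.resize(ms,None,fx=k,fy=k,interpolation=cv2.INTER_NEAREST)
cv2.error: OpenCV(4.12.0) /io/opencv/modules/imgproc/src/resize.cpp:4208: error: (-215:Assertion failed) !ssize.empty() in function 'resize'
```

```bash
sed -i '2,4d' b.py; python3 b.py
```

```text
grip gap 0.049507165152137315 F 24.97023046016693 hit False [ 0.4301 -0.2661  0.0171]
orange not seen
[[382.0, 191.0], [390.0, 204.0], [260.0, 190.0], [251.0, 203.0], [392.0, 31.0], [404.0, 20.0], [250.0, 30.0], [238.0, 20.0]] 8.8333 0.04977524869885757
```

View pics/w1.png

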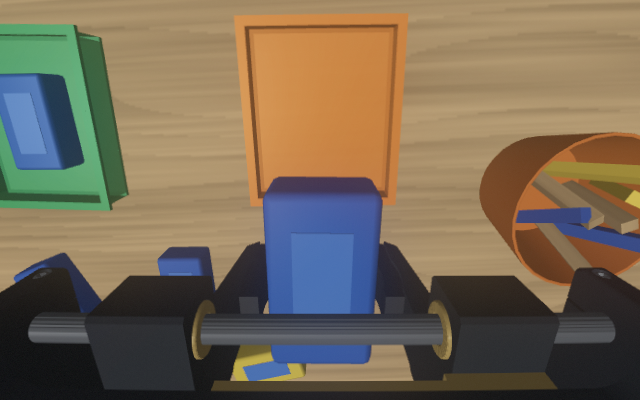

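The bin's rim is at (235,17), (407,15), (394,204) and (248,205), within 3 px of the prediction. The bar is held straight, so I place it.

```bash
python3 - <<'E'
from h import *
place(.630,-.256,np.radians(-2.4),0)
d,v=see("in orange",BAR,[.63,-.256,.004,np.radians(-2.4)]); cv2.imwrite("pics/w2.png",d["image"][...,::-1])
for r in arm.search_frame("wrist","bar_1")[:3]: print(r)
E
```

```text
rest True z-exp -0.0 [-0.7 -0.3  3.8]
t 12.1083
in orange wrist [ 0.6229 -0.255   0.014  -0.0171] -1.0 err 0.155
{'point': [0.635, -0.249, 0.0355], 'score': 0.76}
{'point': [0.3522, -0.1816, 0.007], 'score': 0.65}
{'point': [0.4086, -0.1141, 0.0193], 'score': 0.59}
```

View pics/w2.png

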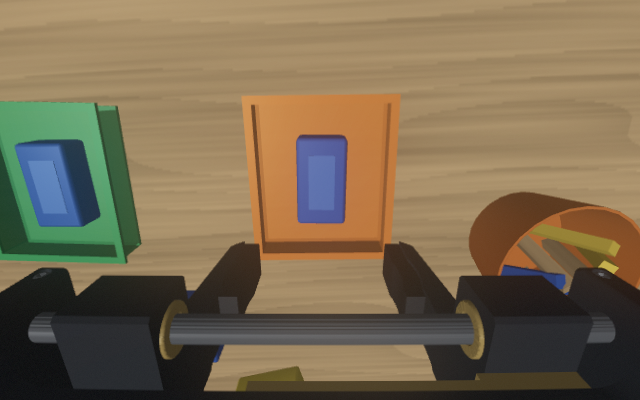

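The first bar lies flat and centred at (321,178) in the orange bin. Next is green, with bar b2, and a wrist check over it before the grasp.

```bash
cat > c.py <<'E'
from h import *
p=[.437,.0705,.2]; y=np.radians(18.3); arm.reach(p,pick_ori(p,y)); arm.move_gripper(.088)
d,v=see("b2",BAR,[.437,.0705,0,y])
assert v is not None and np.hypot(v[0]-.437,v[1]-.0705)<.012 and abs(v[3]-y)<.2
pick(.5*(.437+v[0]),.5*(.0705+v[1]),v[3],True)
p=[.575,.03,.2]; y=np.radians(-4.5); arm.reach(p,pick_ori(p,y))
d=wrist(); cv2.imwrite("pics/w3.png",d["image"][...,::-1])
print(proj(d,box(.637,.0268,0,y,BIN))[1::2].round().tolist(), proj(d,box(.6363,.0237,.004,y,BAR))[1::2].round().tolist(),arm.observe()["time_s"], arm.observe()["finger_gap"])
E
python3 c.py
```

```text
b2 wrist [0.4319 0.0674 0.0069 0.3458] 19.8 err 0.106
grip gap 0.04953580883882804 F 24.999944823794067 hit False [0.4346 0.0689 0.0171]
[[388.0, 200.0], [249.0, 200.0], [402.0, 15.0], [235.0, 15.0]] [[348.0, 164.0], [296.0, 164.0], [351.0, 63.0], [294.0, 63.0]] 17.6 0.04981708466639981
```

View pics/w3.png

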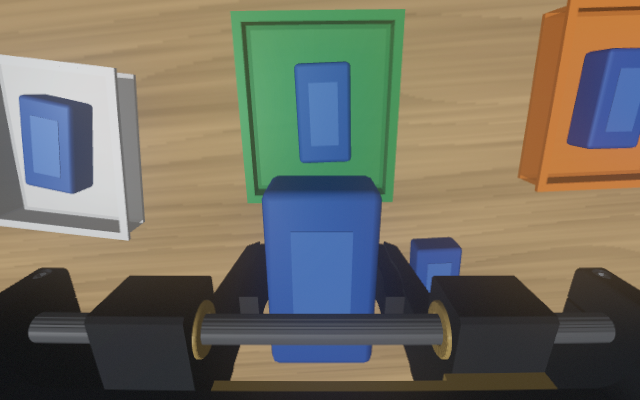

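The green rim at (232,12) to (393,202) matches the prediction within 4 px, and its first bar is at (322,112). I place the second bar on it, then fetch b3 for white.

```bash
cat > e.py <<'E'
from h import *
place(.638,.0255,np.radians(-4),1)
d=wrist(); im1=d["image"]
for r in arm.search_frame("wrist","bar_1")[:2]: print(r)
p=[.392,.2635,.2]; y=np.radians(-16.5); arm.reach(p,pick_ori(p,y)); arm.move_gripper(.088)
d,v=see("b3",BAR,[.392,.2635,0,y])
assert v is not None and np.hypot(v[0]-.392,v[1]-.2635)<.012 and abs(v[3]-y)<.2
pick(.5*(.392+v[0]),.5*(.2635+v[1]),v[3],True)
p=[.565,.30,.2]; y=np.radians(-12); arm.reach(p,pick_ori(p,y))
d=wrist(); cv2.imwrite("pics/w4.png",cv2.resize(np.vstack([im1[:,:],d["image"]]),None,fx=.75,fy=.75,interpolation=cv2.INTER_AREA)[...,::-1])
print(proj(d,box(.624,.289,0,np.radians(-12),BIN))[1::2].round().tolist(), proj(d,box(.6281,.2933,.004,np.radians(-15),BAR))[1::2].round().tolist(),arm.observe()["time_s"], arm.observe()["finger_gap"])
E
python3 e.py
```

```text
rest True z-exp -0.0001 [ 0.1 -0.3  3.3]
t 20.65
{'point': [0.6471, 0.0237, 0.0733], 'score': 0.9}
{'point': [0.631, -0.2375, 0.0345], 'score': 0.79}
b3 wrist [ 0.3966  0.2605  0.011  -0.286 ] -16.4 err 0.099
grip gap 0.049453356821403886 F 24.996484159491956 hit False [0.3943 0.262  0.0171]
[[254.0, 169.0], [397.0, 169.0], [264.0, 310.0], [386.0, 310.0]] [[308.0, 203.0], [357.0, 206.0], [305.0, 280.0], [350.0, 283.0]] 26.8667 0.05000814109474441
```

View pics/w4.png

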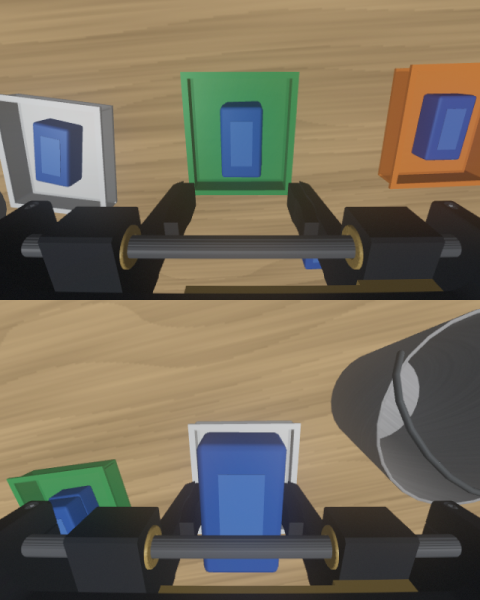

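The top half shows green's second bar squarely on the first. The bottom half shows the white rim's top edge at full-resolution (251,164) to (400,164), against a prediction of (254–397,169), which is good. I place in white and then fetch b1.

```bash
cat > f.py <<'E'
from h import *
place(.624,.2895,np.radians(-12),1)
d=wrist(); im1=d["image"]
for r in arm.search_frame("wrist","bar_1")[:2]: print(r)
p=[.442,-.0905,.2]; y=np.radians(-2.4); arm.reach(p,pick_ori(p,y)); arm.move_gripper(.088)
d,v=see("b1",BAR,[.442,-.0905,0,y])
assert v is not None and np.hypot(v[0]-.442,v[1]+.0905)<.012 and abs(v[3]-y)<.2
pick(.5*(.442+v[0]),.5*(-.0905+v[1]),v[3],True)
p=[.57,-.255,.2]; y=np.radians(-2.4); arm.reach(p,pick_ori(p,y))
d=wrist(); cv2.imwrite("pics/w5.png",cv2.resize(np.vstack([im1[:,:],d["image"]]),None,fx=.75,fy=.75,interpolation=cv2.INTER_AREA)[...,::-1])
print(proj(d,box(.630,-.256,0,y,BIN))[1::2].round().tolist(), proj(d,box(.630,-.256,.004,y,BAR))[1::2].round().tolist(),arm.observe()["time_s"], arm.observe()["finger_gap"])
E
python3 f.py
```

```text
rest True z-exp -0.0001 [-0.6  0.7  4. ]
t 29.9083
{'point': [0.6127, 0.2934, 0.0633], 'score': 0.9}
{'point': [0.626, 0.0398, 0.0722], 'score': 0.85}
b1 wrist [ 0.4467 -0.0917  0.006  -0.0159] -0.9 err 0.101
grip gap 0.049898910572377636 F 24.97909444849938 hit False [ 0.4444 -0.0911  0.0171]
[[250.0, 169.0], [393.0, 169.0], [261.0, 310.0], [383.0, 310.0]] [[297.0, 201.0], [346.0, 201.0], [299.0, 279.0], [344.0, 279.0]] 35.7333 0.04952843282773767
```

View pics/w5.png

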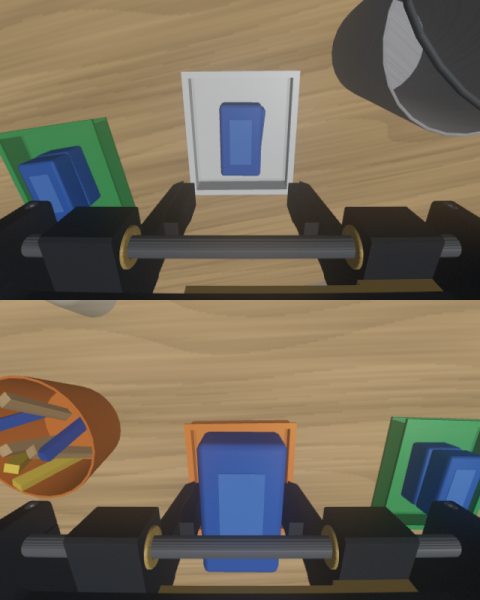

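White's second bar sits centred at (241,139) in the scaled picture. The orange rim's top edge at full-resolution (247,163) to (395,163) shows the bin has not moved. I place the last bar and check.

```bash
cat > g.py <<'E'
from h import *
place(.630,-.256,np.radians(-2.4),1)
im1=wrist()["image"]; p=[.5,-.2,.3]; arm.reach(p,pick_ori(p,0)); vs={c:cam(c) for c in("scene","side")}
for n in("bin_orange","bin_green","bin_white","bar_1"):
    for c in vs: print(n,c,[(round(r["score"],2),np.round(r["point"],3).tolist()) for r in arm.landmark_of(c,n)])
a=vs["scene"]["image"][100:400,150:550]; b=vs["side"]["image"][100:330,150:550]
cv2.imwrite("pics/w6.png",np.hstack([np.vstack([a,im1[0:300,120:520]]),np.vstack([b,np.zeros((370,400,3),np.uint8)])])[...,::-1])
print(arm.observe()["time_s"],arm.observe()["finger_force"])
E
python3 g.py
```

```text
rest True z-exp -0.0001 [-0.7  0.1  3.7]
t 38.775
bin_orange scene [(0.74, [0.626, -0.254, -0.002]), (0.28, [0.554, 0.491, -0.001])]
bin_orange side [(0.81, [0.633, -0.251, 0.001])]
bin_green scene [(0.73, [0.639, 0.025, -0.002])]
bin_green side [(0.76, [0.638, 0.029, -0.001])]
bin_white scene [(0.8, [0.625, 0.288, -0.002])]
bin_white side [(0.68, [0.629, 0.292, 0.001])]
bar_1 scene [(0.97, [0.624, 0.29, 0.039]), (0.96, [0.33, -0.176, -0.002]), (0.89, [0.629, -0.252, 0.031]), (0.79, [0.639, 0.022, 0.035]), (0.63, [0.241, 0.261, 0.002]), (0.6, [0.632, -0.252, 0.006]), (0.6, [0.38, -0.432, 0.0])]
bar_1 side [(0.9, [0.637, 0.031, 0.034]), (0.81, [0.247, 0.255, 0.0]), (0.8, [0.632, -0.254, 0.034]), (0.8, [0.325, -0.171, -0.001]), (0.66, [0.627, -0.253, 0.004]), (0.61, [0.622, 0.289, 0.034])]
40.05 0.0
```

View pics/w6.png

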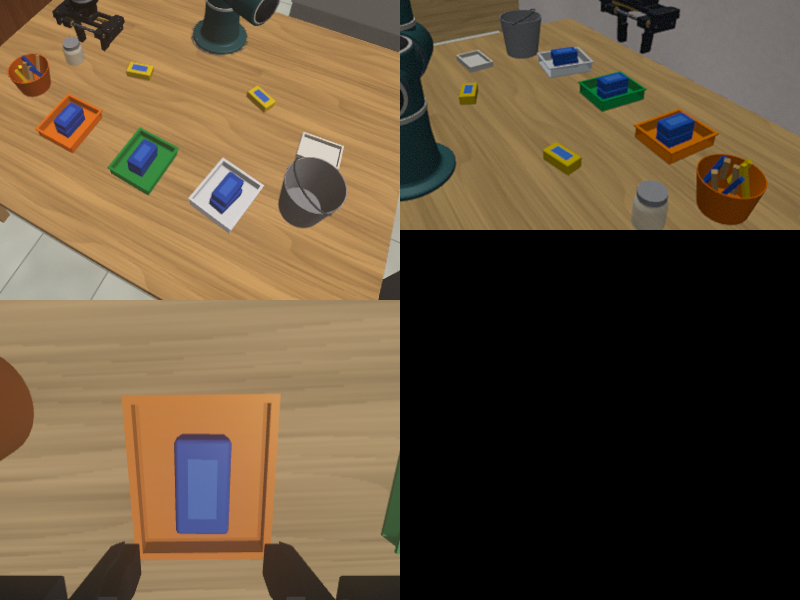

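All three bins hold two stacked, centred bars: orange at (69,122), green at (143,157) and white at (227,192) in the crop. The bins and the other things are where they were, and the gripper is clear.

```bash
python3 -c "
from workcell import arm
print(arm.finish_job())"
```

```text
the job is handed in; nothing more can be done
None
```

All four blue bars were dealt in order (orange, green, white, orange), each bin holds two stacked and centred, and the job was handed in at about 40 s on the robot's clock; no verdict came back.

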